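Index the casting turntable and lock it

ROBOT

A 6-joint arm with a two-finger parallel gripper is mounted at the origin on a cart in front of the work surface, level with it; the furniture and walls round the work are solid. World frame = base frame: x ahead of the robot, y to its left, z up, the work surface at z = 0. Lengths are in mm, angles in rad, forces in N, time in s.
With the tool pointing down it reaches from about 350 to 875 mm from the base axis. Payload 4.2 kg.
Tool frame: the origin (TCP) lies at the very end of the fingers, on their centre line; the grasp point (between the pads) lies 19 mm behind it (arm.tcp_to_grasp is the x of the grasp point in the tool frame, in mm); x points along the fingers, y is the direction in which the jaws open and shut, and the axes are right-handed (so a half turn about x gives the same grasp; the last joint's range is limited). The gripper opens to 87 mm and grips with 3 to 60 N. Pads are 19 mm wide; open, the fingers measure 117 mm over their backs; the gripper's body (75 mm by 190 mm) begins 51 mm behind the grasp point.
Start: joints at [1.505, 0.385, 0.008, 0, -1.194, -0.259], TCP at [199.417, 592.311, 222.55] pointing down, gripper open.
Joint ranges: [-3.14, 3.14], [-1.21, 2.06], [-1.07, 1.41], [-3.16, 2.05], [-2.99, -0.16], [-3.1, 3.1]. Speed limits (rad/s): [2.79, 2.79, 3.14, 3.14, 3.14, 3.14].

INTERFACE

Orientations are given as a unit quaternion [x, y, z, w].
In Python, from workcell import get_obs, cams, close_job, arm gives the robot as it stands. The module is installed in compiled form; this text tells all that it offers.
- The arm moves only by the shell command python3 -m crank 'ROWS' [FORCE]. ROWS is JSON, a list of rows, each a list of 3 entries, a list of its own where there are three numbers: the shift along the world's x, y, z in cm, then the turn about the world's z in degrees, then the finger opening in cm, from 0 to 8.7. In form: [[[x, y, z], roll, gripper], ...]. A call has 1 to 12 rows; each row shifts and turns the pose as measured when the row begins; what a row does not reach is not made up. A row lasts 1/8 s, in which the tool goes at most 62.5 mm and 10.7 degrees, less where a joint would pass 70% of its speed; a pose out of reach is approached as far as the arm can. A call with a gripper value outside its range is refused whole. The fingers move at their own pace and stop on an object; FORCE is the grip in N (left out, the last holds). Time passes only in rows, so rows that do not move let the fingers close. It gives the time, the measured TCP pose, the force and the opening at its end, in the units of the state.
- get_obs(): the state, without advancing time (a new reading comes with each control period).
- cams.read_camera(name): name is "scene" or "top" or "wrist"; returns the picture (400x640x3 uint8, red, green, blue); there is no depth.
- cams.calibration(name): a dict with "fx", "fy", "cx", "cy" (pixels), "dist" ([k1, k2, p1, p2, k3] as OpenCV has them; the pictures are not rectified), "R" (3x3) and "t" (3): a world point X has camera coordinates R X + t. Camera axes: x right, y down, z forward; pixel columns grow to the right and rows downward; lengths in mm; the calibration is good to about 2 mm. A picture is of the moment at which its call begins: read the wrist's pose just before it. calibration takes no time and is no camera call; for the wrist camera it gives the pose at the moment of the call.
- close_job(): hands the job in, once; it reports no verdict.
The state is a dict: "time": time; "qpos": joint angles; "joint_vel": joint speeds; "effort": joint torques, N m; "ee_pos": TCP position; "tool_rot": TCP orientation; "ft_force": force on the tool from outside, world axes, zero at the start; "torque": the same for the moment, N m; "grip_width": finger opening in mm.
Only numpy, scipy, OpenCV 4.12 (cv2) and the standard library are available. Lean on these libraries where they do the work, as an engineer would, in place of code of your own. Each camera call takes 0.05 s, during which the arm holds its last target.

TASK

With a fingertip in the notch of the turntable's dial, push the dial round, either way, until its pointer lines up with the one long line of the scale; then press the black lock plunger beside it fully down. The rock casting must ride along untouched in the middle of the dial; do not press the lock before the dial is set, and leave everything else on the table where it is.

Things in the scene. Friction and masses are not known exactly. Their poses are not given: they have to be found in the camera images.
- dial_centre (a point): centre of the dial of a low round indexing turntable fixed on the table, on top of a thin rubber pad (100 mm across) 41.5 mm above the table. The dial is a plain grey-painted disc 210 mm across, its top 40 mm above the table; it turns more than a full turn either way about the vertical axis through this point, with some friction (about 2 N at the notch), and stays where it is left
- finger_notch (a point): middle of the floor of the dial's only finger notch, 20 mm above the table, 80 mm from the dial's axis, on the side exactly opposite the pointer. The notch is a rectangular cut, 60 mm wide across (along the turning direction), open at the dial's rim, running from 55 mm to 105 mm from the axis, with upright walls 20 mm high (floor at 20 mm, wall tops at 40 mm above the table). Turns with the dial
- index_tip (a point): outer tip of the dial's pointer, 114 mm from the dial's axis, 14 mm above the table: a small black nib 3 mm wide at the foot of the dial's rim, continued by a black line up the rim and 40 mm inward over the dial's top. Turns with the dial
- long_line (a point): inner end of the long line on the flat aluminium scale ring round the dial (276 mm across, top 14 mm above the table), 114 mm from the dial's axis: index_tip coincides with this point when the dial is set. The long line is 20 mm long and 3.5 mm wide; the 23 other lines, 15 degrees apart, are only 7 mm long and thinner. The ring does not move
- dial (a joint): angle of the dial (rad), counter-clockwise from above positive; zero has no meaning, since the scale ring is set differently each time
- lock_top (a point): top centre of the lock plunger, a black mushroom head 30 mm across, standing 54 mm above the table when up, on a grey block 46 x 50 mm and 32 mm high, 178 mm from the dial's axis and fixed to the turntable. It is pressed straight down 8 mm against about 2.5 N of friction and stays down
- lock (a joint): how far the lock plunger is pressed (m): 0 up, 0.008 fully down
- casting: speckled grey and white rock casting, 47 x 56 x 29 mm, loose in the middle of the dial's pad; origin at the centre of its underside
- big_rock: larger loose rock casting, 54 x 80 x 36 mm, in front of the turntable on the left; origin at the centre of its underside. Bystander
- block: brown sanding block, 56 x 101 x 26 mm, loose behind the turntable on the left; origin at the centre of its underside. Bystander
- pot: small paint pot with a rust brown lid, 61 x 50 x 55 mm, loose on the right of the turntable; origin at the centre of its underside. Bystander

How it is judged:
By the outcome, as a careful person would: the job done as asked, in the order asked, and still so for the second after the job is handed in, with the robot touching nothing.
It also fails if it takes over 51 s, if anything falls off the work surface, if the arm or the gripper's body presses on something with over 40 N, if the wrist force passes 120 N, or if a joint passes its speed limit or range.

## Working session

There is one attempt and no reset: what is moved stays moved. The work goes in short steps, Python scripts to look and compute and a shell command to move; the robot and the scene stay as the last step left them, time stands still between calls to the robot, and variables do not carry over. Pictures are saved under pics/ and viewed, and the job is handed in when it is done.

```bash
mkdir -p pics; python3 - <<'E'
from workcell import get_obs,cams
import cv2
o=get_obs();print(o['time'],o['ee_pos'],o['tool_rot'],o['grip_width'])
for n in ['top','scene']:
    im=cams.read_camera(n);cv2.imwrite(f'pics/{n}0.png',im[:,:,::-1])
    c=cams.calibration(n);print(n,c)
E
```

```text
0.0 [199.24478295 591.75388284 221.46311753] [-0.69769792  0.11516046  0.69788421  0.1136367 ] 86.9281224136307
top {'fx': 470.6833498528215, 'fy': 470.6833498528215, 'cx': 310.83720062443524, 'cy': 198.36124226201096, 'dist': array([-0.03162344,  0.        ,  0.        ,  0.        ,  0.        ]), 'R': array([[-0.0209847 , -0.99976477,  0.00548092],
       [-0.98312435,  0.01963831, -0.18188139],
       [ 0.18173097, -0.00920515, -0.9833052 ]]), 't': array([  62.4873353 ,  555.57054883, 1162.56733096])}
scene {'fx': 419.3202597830423, 'fy': 419.3202597830423, 'cx': 321.12778905998493, 'cy': 196.0369029603152, 'dist': array([0.01586177, 0.        , 0.        , 0.        , 0.        ]), 'R': array([[ 0.69787055, -0.71616373, -0.00928484],
       [-0.43452871, -0.41305303, -0.80035742],
       [ 0.56935182,  0.5625804 , -0.59945125]]), 't': array([-358.20559144,  312.83441978,  842.56367329])}
```

View pics/top0.png

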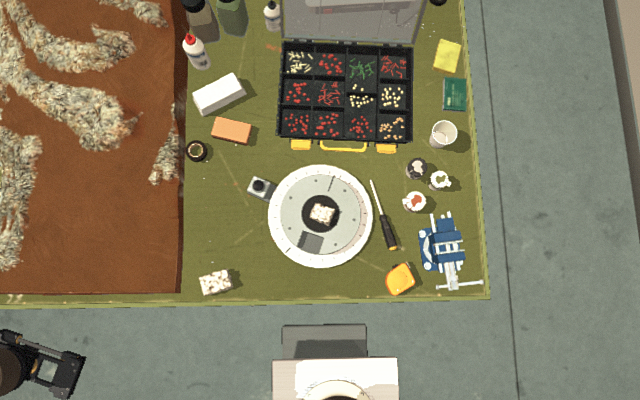

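View pics/scene0.png

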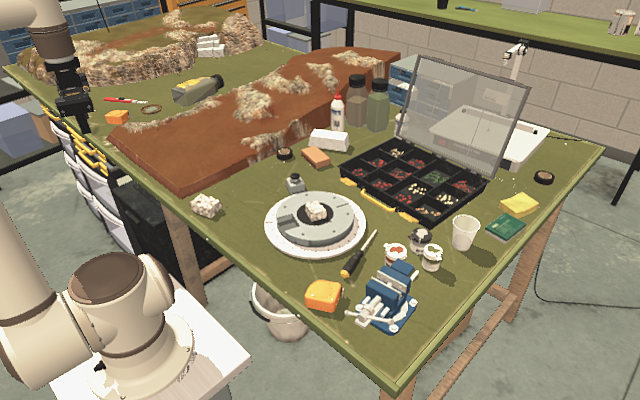

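The top view shows the turntable around (321,216), with the notch near (310,243), the pointer near (332,183) and the lock near (260,187). I'll enlarge it.

```bash
python3 - <<'E'
import cv2
im=cv2.imread('pics/top0.png')
cv2.imwrite('pics/top0z.png',cv2.resize(im[155:275,240:400],None,fx=5,fy=5,interpolation=cv2.INTER_CUBIC))
im=cv2.imread('pics/scene0.png')
cv2.imwrite('pics/scene0z.png',cv2.resize(im[165:265,255:375],None,fx=6,fy=6,interpolation=cv2.INTER_CUBIC))
E
```

```text
(no output)
```

View pics/top0z.png

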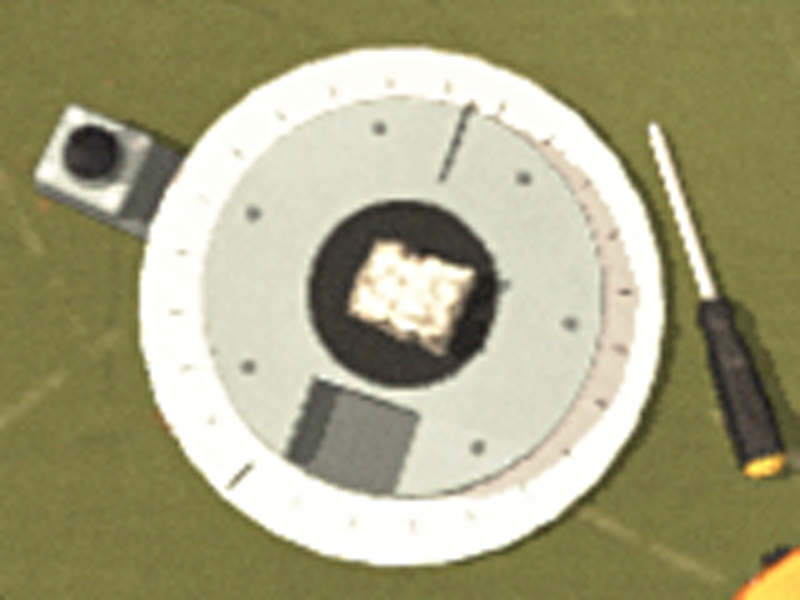

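View pics/scene0z.png

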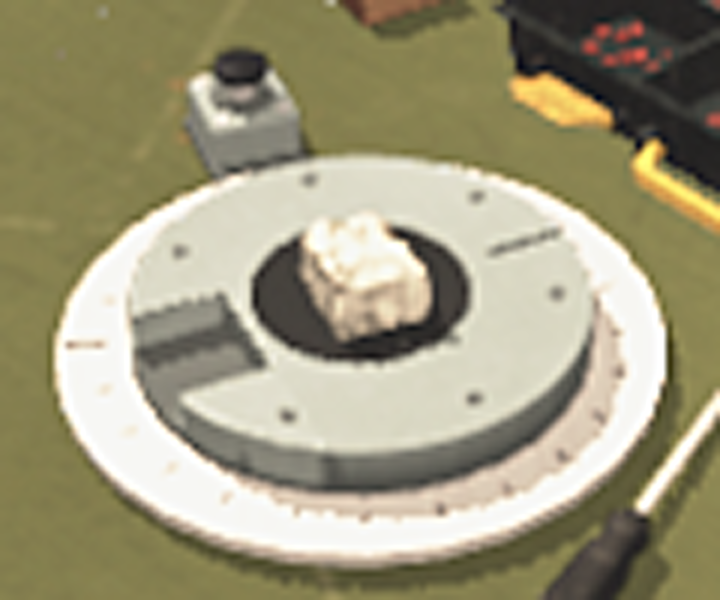

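The pointer tip is at about zoom (472,103), the long line at about (241,475) and the lock at (92,154). Next I'll convert these to world positions.

```bash
cat > h.py <<'E'
import numpy as np,cv2
from workcell import cams,get_obs
def ray(name,uv,z,c=None):
    c=c or cams.calibration(name)
    K=np.array([[c['fx'],0,c['cx']],[0,c['fy'],c['cy']],[0,0,1]])
    n=cv2.undistortPoints(np.array(uv,float).reshape(-1,1,2),K,c['dist'])[:,0]
    R=np.array(c['R']);t=np.array(c['t'])
    d=np.c_[n,np.ones(len(n))]@R; o=-R.T@t
    return o+d*((z-o[2])/d[:,2])[:,None]
def circ(p):
    A=np.c_[2*p[:,:2],np.ones(len(p))];s=np.linalg.lstsq(A,(p[:,:2]**2).sum(1),rcond=None)[0]
    return s[:2],np.sqrt(s[2]+s[0]**2+s[1]**2)
def ang(p,c): return np.degrees(np.arctan2(p[1]-c[1],p[0]-c[0]))
E
python3 - <<'E'
from h import *
im=cv2.imread('pics/top0.png')
z=lambda u,v:[240+(u+.5)/5-.5,155+(v+.5)/5-.5]
R=lambda u,v,h:ray('top',[z(u,v)],h)[0]
# ring outer: bright
g=im.min(2); m=((g>150)).astype(np.uint8); m[:150]=0;m[:, :266]=0;m[:,376:]=0;m[275:]=0
cs=max(cv2.findContours(m,cv2.RETR_EXTERNAL,cv2.CHAIN_APPROX_NONE)[0],key=cv2.contourArea)
hull=cv2.convexHull(cs)[:,0]; print('ring',circ(ray('top',hull,14)))
m=(im.max(2)<75).astype(np.uint8);m2=np.zeros_like(m);m2[190:238,298:344]=m[190:238,298:344]
cs=cv2.convexHull(np.vstack(cv2.findContours(m2[:,:],cv2.RETR_EXTERNAL,cv2.CHAIN_APPROX_NONE)[0]))[:,0]
print('pad pts',cs.min(0),cs.max(0))
zp=[(308,293),(498,293),(403,199),(403,388),(335,360),(335,226),(470,226)]
C=circ(np.array([R(*p,41.5) for p in zp]));print('pad hand',C)
c=circ(ray('top',hull,14))[0]
for n,p,h in [('ptr tip top',(470,108),40),('ptr inner',(442,182),40),('LL in',(252,463),14),('LL out',(230,488),14),('notch tl',(317,378),40),('notch tr',(419,412),40),('notch floor tr',(419,412),20),('lock',(92,153),54)]:
    q=R(*p,h);print(n,q.round(1),'ang',ang(q,c).round(1),ang(q,C[0]).round(1),'r',np.hypot(*(q[:2]-c)).round(1))
E
```

```text
ring (array([519.08467874,  28.16419245]), np.float64(138.09525106209335))
pad pts [302 196] [338 231]
pad hand (array([519.16690051,  27.70005817]), np.float64(49.36245864487612))
ptr tip top [616.7 -10.   40. ] ang -21.4 -21.1 r 104.8
ptr inner [577.4   5.8  40. ] ang -21.0 -20.6 r 62.4
LL in [435.1 107.8  14. ] ang 136.5 136.4 r 115.7
LL out [422.4 119.4  14. ] ang 136.7 136.5 r 133.0
notch tl [476.   72.9  40. ] ang 134.0 133.7 r 62.1
notch tr [457.4  20.9  40. ] ang -173.3 -173.7 r 62.1
notch floor tr [459.4  20.2  20. ] ang -172.4 -172.9 r 60.2
lock [593.4 186.9  54. ] ang 64.9 65.0 r 175.3
```

```bash
python3 - <<'E'
from h import *
from scipy.spatial.transform import Rotation as R
o=get_obs();M=R.from_quat(o['tool_rot']).as_matrix();print(M.round(3),np.degrees(np.arctan2(M[1,1],M[0,1])),o['qpos'])
E
python3 -m crank '[[[0,0,0],10,0]]'
python3 -c "
from h import *
from scipy.spatial.transform import Rotation as R
o=get_obs();M=R.from_quat(o['tool_rot']).as_matrix();print(np.degrees(np.arctan2(M[1,1],M[0,1])),o['qpos'],o['time'])"
```

```text
[[-0.001 -0.319 -0.948]
 [-0.002 -0.948  0.319]
 [-1.     0.002 -0.   ]] -108.62098201737656 [ 1.50457272e+00  3.85532126e-01  6.76579847e-03 -4.50534569e-04
 -1.19400721e+00 -2.58607551e-01]
time: 0.22
ee_pos: [199.2, 591.5, 220.9]
tool_rot: [-0.705, 0.053, 0.705, 0.05]
ft_force: [-0.1, -0.4, -0.0]
grip_width: 82.6
-98.35260016345164 [ 1.50477324e+00  3.85958680e-01  5.77997995e-03 -3.28492288e-04
 -1.19389656e+00 -7.96359629e-02] 0.225
```

```bash
python3 -m crank '[[[1.4,-3,0],-10.7,0],[[1.4,-3,0],-10.7,0],[[1.4,-3,0],-10.7,0],[[1.4,-3,0],-10.7,0],[[1.4,-3,0],-10.7,0],[[1.4,-3,0],-10.7,0],[[1.4,-3,0],-10.7,0],[[1.4,-3,0],-10.7,0],[[1.4,-3,0],-10.7,0],[[1.4,-3,0],-10.7,0],[[1.4,-3,0],-10.7,0],[[1.4,-3,0],-10.7,0]]'
cat > s.py <<'E'
from h import *
from scipy.spatial.transform import Rotation as R
o=get_obs();M=R.from_quat(o['tool_rot']).as_matrix();C=np.array([519.1,28.0])
p=o['ee_pos'];print('t',o['time'],'p',p.round(1),'yaw',np.degrees(np.arctan2(M[1,1],M[0,1])).round(1),'j6',o['qpos'][5].round(3),'tilt',M[2,0].round(4),'F',np.round(o['ft_force'],1),'w',round(o['grip_width'],1),'ang',ang(p,C).round(1),'r',np.hypot(*(p[:2]-C)).round(1))
E
python3 s.py
```

```text
time: 1.72
ee_pos: [368.1, 218.1, 214.9]
tool_rot: [-0.253, 0.663, 0.259, 0.656]
ft_force: [-0.1, 0.1, 0.2]
grip_width: 0.2
t 1.725 p [368.1 218.1 214.9] yaw 132.4 j6 -1.732 tilt -0.9999 F [-0.1  0.1  0.2] w 0.2 ang 128.5 r 242.8
```

```bash
python3 -m crank '[[[1.3,-2.7,-1],-10.7,0],[[1.3,-2.7,-1],-10.7,0],[[1.3,-2.7,-1],-10.7,0],[[1.3,-2.7,-1],-10.7,0],[[1.3,-2.7,-1],-10.7,0],[[1.3,-2.7,-1],-10.7,0],[[0,0,0],0,0]]'; python3 s.py; python3 - <<'E'
from h import *
c=cams.calibration('wrist');im=cams.read_camera('wrist')
np.save('w1.npy',c,allow_pickle=True);cv2.imwrite('pics/w1.png',im[:,:,::-1])
E
```

```text
time: 2.6
ee_pos: [446.6, 48.3, 151.6]
tool_rot: [0.14, 0.696, -0.132, 0.692]
ft_force: [0.3, 0.2, 0.3]
grip_width: 0.6
t 2.6 p [446.6  48.3 151.6] yaw 67.8 j6 -2.411 tilt -0.9999 F [0.3 0.2 0.3] w 0.6 ang 164.4 r 75.3
```

View pics/w1.png

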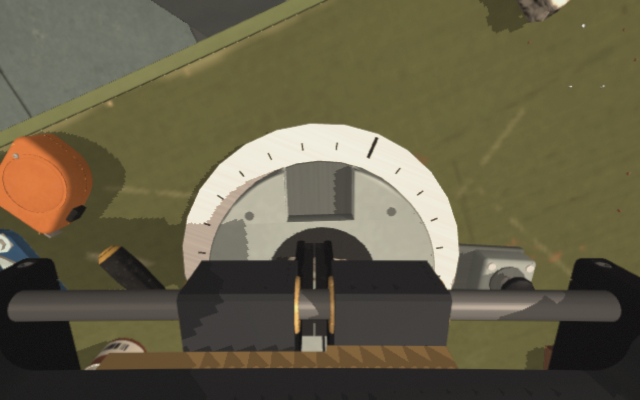

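The wrist view shows the notch at (288-354, 165-218) and the long line at (373,147). The finger is a bit too far inward. I'll check the notch and long-line angles from this view.

```bash
python3 - <<'E'
from h import *
c=np.load('w1.npy',allow_pickle=True).item()
C=[519.1,28]
P=ray('wrist',[[288,218],[353.5,217]],40,c);print('notch inner corners',P.round(1),'mid',P.mean(0).round(1),ang(P.mean(0),C))
P=ray('wrist',[[369,157],[376,138]],14,c);print('LL',P.round(1),[ang(p,C) for p in P])
E
```

```text
notch inner corners [[453.6  22.1  40. ]
 [474.6  75.7  40. ]] mid [464.1  48.9  40. ] 159.21424563415837
LL [[435.2 108.6  14. ]
 [421.5 120.1  14. ]] [np.float64(136.13689006564687), np.float64(136.6773495518492)]
```

```bash
python3 -m crank '[[[-0.4,0.9,-3],1.2,0],[[0,0,-3],0,0],[[0,0,-3],0,0],[[0,0,0],0,0]]'; python3 s.py
```

```text
time: 3.15
ee_pos: [443.2, 61.9, 62.4]
tool_rot: [0.129, 0.696, -0.118, 0.696]
ft_force: [-0.1, -0.3, 0.5]
grip_width: 0.4
t 3.15 p [443.2  61.9  62.4] yaw 69.8 j6 -2.402 tilt -0.9999 F [-0.1 -0.3  0.5] w 0.4 ang 156.0 r 83.1
```

```bash
python3 -m crank '[[[-0.1,-0.6,-1],0,0],[[0,0,-1.5],0,0],[[0,0,-0.8],0,0],[[0,0,0],0,0]]'; python3 s.py
```

```text
time: 3.65
ee_pos: [444.7, 57.5, 31.9]
tool_rot: [0.129, 0.694, -0.115, 0.699]
ft_force: [0.4, 0.4, -0.0]
grip_width: 0.4
t 3.65 p [444.7  57.5  31.9] yaw 70.1 j6 -2.383 tilt -0.9998 F [ 0.4  0.4 -0. ] w 0.4 ang 158.4 r 80.0
```

```bash
cat > arc.py <<'E'
import sys
from h import *
o=get_obs();C=np.array([519.1,28.0]);p=o['ee_pos'][:2]
st=float(sys.argv[1]);n=int(sys.argv[2]);r=81
th=np.radians(ang(p,C));q=p
for i in range(n):
    th+=np.radians(st);k=C+r*np.array([np.cos(th),np.sin(th)]);print(((k-q)/10).round(2),np.degrees(th).round(1));q=k
E
python3 arc.py 10 9
```

```text
[-0.5  -1.32] 168.4
[-0.16 -1.4 ] 178.4
[ 0.08 -1.41] 188.4
[ 0.33 -1.37] 198.4
[ 0.56 -1.3 ] 208.4
[ 0.78 -1.18] 218.4
[ 0.97 -1.03] 228.4
[ 1.13 -0.84] 238.4
[ 1.26 -0.63] 248.4
```

```bash
python3 -m crank '[[[-0.4,-1.2,-0.5],7,0],[[-0.15,-1.3,0],10,0],[[0.1,-1.4,0],10,0],[[0.3,-1.4,0],10,0],[[0,0,0],0,0]]'; python3 s.py; python3 arc.py 10 7
```

```text
time: 4.28
ee_pos: [445.4, 5.1, 29.8]
tool_rot: [-0.103, 0.696, 0.121, 0.7]
ft_force: [0.1, 1.0, -0.1]
grip_width: 0.2
t 4.275 p [445.4   5.1  29.8] yaw 108.3 j6 -1.575 tilt -0.9997 F [ 0.1  1.  -0.1] w 0.2 ang -162.7 r 77.2
[ 0.17 -1.42] -152.7
[ 0.75 -1.19] -142.7
[ 0.95 -1.05] -132.7
[ 1.12 -0.86] -122.7
[ 1.25 -0.66] -112.7
[ 1.34 -0.43] -102.7
[ 1.4  -0.19] -92.7
```

```bash
python3 -m crank '[[[0.2,-1.4,-0.3],10,0],[[0.7,-1.2,0],10,0],[[0.95,-1.05,0],10,0],[[1.1,-0.9,0],10,0],[[1.2,-0.7,0],10,0],[[0,0,0],0,0]]'; python3 s.py; python3 arc.py 10 7
```

```text
time: 5.03
ee_pos: [487.8, -44.3, 28.6]
tool_rot: [-0.388, 0.585, 0.41, 0.583]
ft_force: [-0.7, -0.9, -0.1]
grip_width: 0.2
t 5.025 p [487.8 -44.3  28.6] yaw 158.7 j6 -0.559 tilt -0.9995 F [-0.7 -0.9 -0.1] w 0.2 ang -113.4 r 78.8
[ 1.25 -0.65] -103.4
[ 1.4  -0.21] -93.4
[1.41 0.04] -83.4
[1.38 0.28] -73.4
[1.31 0.52] -63.4
[1.2  0.74] -53.4
[1.06 0.94] -43.4
```

```bash
python3 -m crank '[[[1.2,-0.6,-0.2],10,0],[[1.4,-0.2,0],10,0],[[1.4,0.05,0],10,0],[[1.4,0.3,0],10,0],[[1.3,0.5,0],10,0],[[0,0,0],0,0]]'; python3 s.py; python3 arc.py 6 7
python3 -c "
from h import *
cv2.imwrite('pics/t2.png',cv2.resize(cams.read_camera('top')[155:275,240:400,::-1],None,fx=5,fy=5,interpolation=2))"
```

```text
time: 5.78
ee_pos: [545.3, -43.0, 26.3]
tool_rot: [-0.595, 0.373, 0.62, 0.351]
ft_force: [-0.5, -0.4, 0.3]
grip_width: 0.3
t 5.775 p [545.3 -43.   26.3] yaw -151.6 j6 0.281 tilt -0.9989 F [-0.5 -0.4  0.3] w 0.3 ang -69.7 r 75.7
[ 0.96 -0.17] -63.7
[0.74 0.41] -57.7
[0.69 0.49] -51.7
[0.64 0.56] -45.7
[0.58 0.62] -39.7
[0.51 0.68] -33.7
[0.43 0.73] -27.7
```

View pics/t2.png

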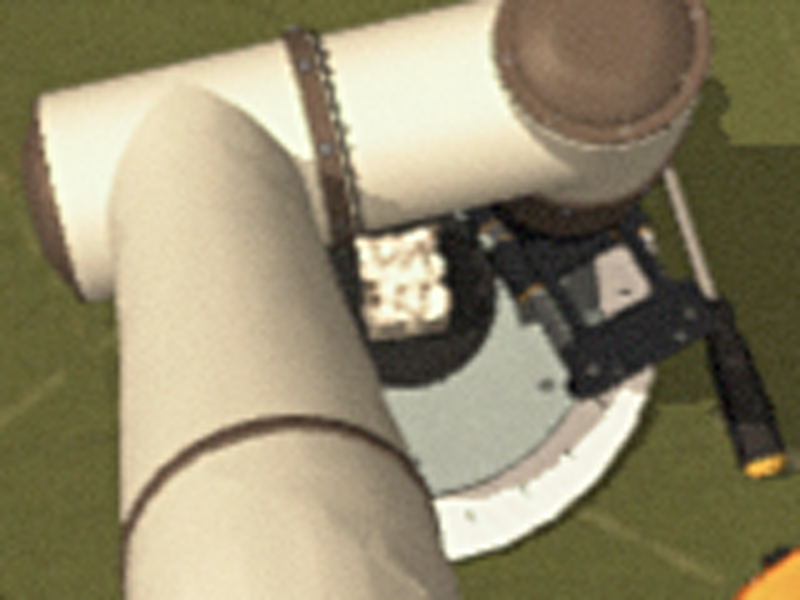

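The casting is turning with the dial and stays centred; the arm hides the pointer. I'll continue in smaller steps.

```bash
python3 -m crank '[[[0.95,-0.1,0],6,0],[[0.8,0.3,0],6,0],[[0.7,0.5,0],6,0],[[0.6,0.5,0],5,0],[[0,0,0],0,0]]'; python3 s.py; python3 arc.py 4 4
python3 -c "
from h import *
np.save('w2.npy',cams.calibration('wrist'),allow_pickle=True)
cv2.imwrite('pics/w2.png',cams.read_camera('wrist')[:,:,::-1])"
```

```text
time: 6.45
ee_pos: [566.8, -32.1, 26.2]
tool_rot: [-0.651, 0.255, 0.679, 0.223]
ft_force: [-0.8, -0.4, 0.4]
grip_width: 0.5
t 6.45 p [566.8 -32.1  26.2] yaw -129.5 j6 0.626 tilt -0.9982 F [-0.8 -0.4  0.4] w 0.5 ang -51.5 r 76.7
[0.7  0.03] -47.5
[0.4 0.4] -43.5
[0.37 0.42] -39.5
[0.34 0.45] -35.5
```

View pics/w2.png

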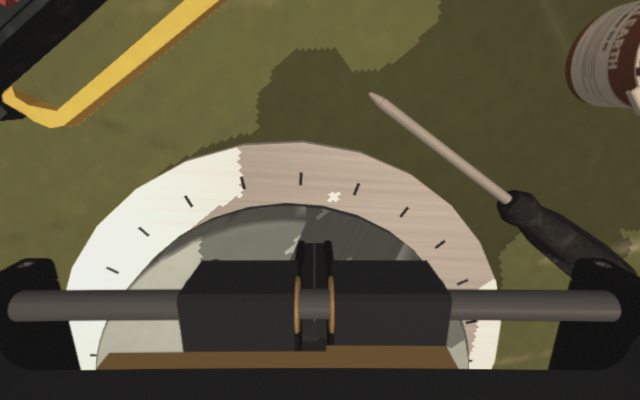

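Contact is on the left wall in this view, at about x=300. I'll push to just short of the target and then lift to measure.

```bash
python3 -m crank '[[[0.7,0.1,0],4,0],[[0.5,0.4,0],4,0],[[0.45,0.45,0],4,0],[[0.35,0.45,0],4,0],[[0,0,0],0,0]]'; python3 s.py
```

```text
time: 7.12
ee_pos: [580.2, -20.4, 26.1]
tool_rot: [-0.676, 0.168, 0.705, 0.129]
ft_force: [0.3, 0.6, 0.2]
grip_width: 0.1
t 7.125 p [580.2 -20.4  26.1] yaw -114.2 j6 0.856 tilt -0.9977 F [0.3 0.6 0.2] w 0.1 ang -38.4 r 78.0
```

```bash
python3 -m crank '[[[-0.2,-0.3,0],0,0],[[0,0,3],0,0],[[0,0,4],0,0],[[0,0,4],0,0],[[0,-3,2],0,0],[[0,-4,1],0,0],[[0,-4,0],0,0],[[-1,-4,0],0,0],[[-1,-4,0],0,0],[[0,0,0],0,0]]'; python3 s.py
cat > look.py <<'E'
import sys
from h import *
im=cams.read_camera('top')[:,:,::-1]
cv2.imwrite(f'pics/{sys.argv[1]}r.png',im)
cv2.imwrite(f'pics/{sys.argv[1]}.png',cv2.resize(im[155:275,240:400],None,fx=5,fy=5,interpolation=2))
E
python3 look.py t3
```

```text
time: 8.38
ee_pos: [552.9, -220.9, 171.4]
tool_rot: [-0.675, 0.175, 0.703, 0.138]
ft_force: [0.6, 0.6, 0.3]
grip_width: 0.4
t 8.375 p [ 552.9 -220.9  171.4] yaw -115.5 j6 1.184 tilt -0.9979 F [0.6 0.6 0.3] w 0.4 ang -82.3 r 251.1
```

View pics/t3.png

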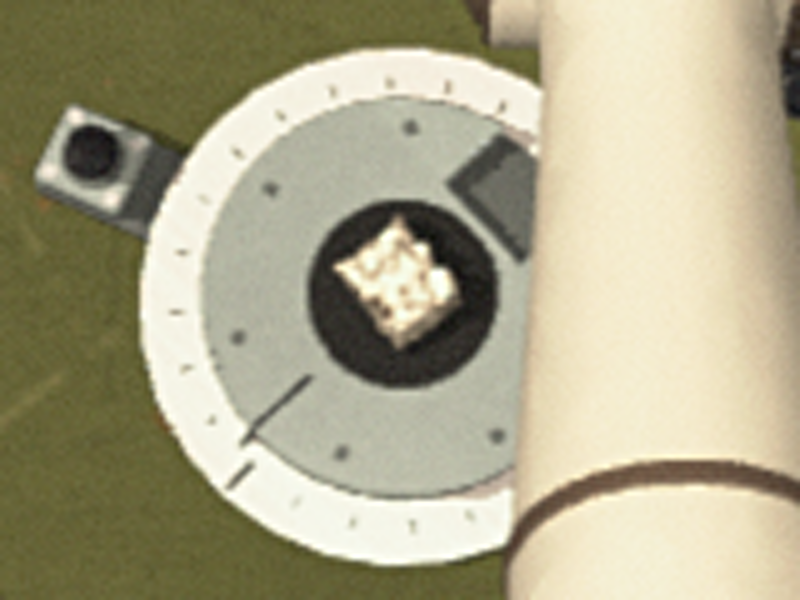

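The pointer now runs from (310,378) to the rim edge at about (257,427), with the nib at (244,443); the long line runs (252,463) to (230,488). I'll compute the remaining angle.

```bash
cat > meas.py <<'E'
import sys
from h import *
# subpixel line: dark-weighted moment/centroid in polar sweep on unprojected plane
im=cv2.imread(f'pics/{sys.argv[1]}r.png');g=cv2.cvtColor(im,cv2.COLOR_BGR2GRAY).astype(np.float32)
c=cams.calibration('top');K=np.array([[c['fx'],0,c['cx']],[0,c['fy'],c['cy']],[0,0,1]])
rv=cv2.Rodrigues(c['R'])[0];C=np.array([519.1,28.0])
def prof(z,r0,r1,a0,a1):
    A=np.radians(np.arange(a0,a1,.1));r=np.arange(r0,r1,1.)
    rr,aa=np.meshgrid(r,A)
    P=np.stack([C[0]+rr*np.cos(aa),C[1]+rr*np.sin(aa),np.full(rr.shape,z)],-1).reshape(-1,3)
    uv=cv2.projectPoints(P,rv,c['t'],K,c['dist'])[0].reshape(rr.shape+(2,)).astype(np.float32)
    v=cv2.remap(g,uv[...,0],uv[...,1],cv2.INTER_LINEAR).mean(1)
    w=np.clip(np.median(v)-v-0.3*(np.median(v)-v.min()),0,None)
    k=np.degrees(A);pk=k[v.argmin()];w[abs(k-pk)>4]=0
    return (w*k).sum()/w.sum(), v.min(),np.median(v)
a=float(sys.argv[2])
print('pointer top',prof(40,68,102,a-8,a+8),'inner',prof(40,68,84,a-8,a+8),'outer',prof(40,86,102,a-8,a+8))
print('LL',prof(14,120,132,130,143))
E
python3 meas.py t3 132; cp pics/top0.png pics/top0r.png; python3 meas.py top0 -21
```

```text
pointer top (np.float64(130.97623943927843), np.float32(102.927734), np.float32(181.73878)) inner (np.float64(131.0082680305868), np.float32(96.42938), np.float32(180.0827)) outer (np.float64(130.9504397749047), np.float32(108.37738), np.float32(182.96078))
LL (np.float64(136.28650362914132), np.float32(132.69653), np.float32(243.27779))
pointer top (np.float64(-20.560163693293415), np.float32(134.41423), np.float32(217.17542)) inner (np.float64(-20.528082350664427), np.float32(138.8479), np.float32(216.04822)) outer (np.float64(-20.56663451198163), np.float32(130.95966), np.float32(217.71518))
LL (np.float64(136.28735694443674), np.float32(166.22778), np.float32(253.88855))
```

The dial needs about 5.3° more counter-clockwise. Going back into the notch.

```bash
python3 -m crank '[[[1,4,0],0,0],[[1,4,0],0,0],[[0.3,4,0],0,0],[[0,4,-2],0,0],[[0,2,-3],0,0],[[0,0,-3],0,0],[[0,0,0],0,0]]'; python3 s.py
```

```text
time: 9.3
ee_pos: [576.7, -27.4, 90.7]
tool_rot: [-0.677, 0.173, 0.702, 0.138]
ft_force: [-0.1, -0.7, 0.2]
grip_width: 0.8
t 9.3 p [576.7 -27.4  90.7] yaw -115.4 j6 0.856 tilt -0.9982 F [-0.1 -0.7  0.2] w 0.8 ang -43.9 r 79.9
```

```bash
python3 -m crank '[[[0,0,-3],0,0],[[0,0,-2.4],0,0],[[0,0,-0.6],0,0],[[0,0,0],0,0]]'; python3 s.py
```

```text
time: 9.8
ee_pos: [581.2, -25.5, 35.4]
tool_rot: [-0.681, 0.171, 0.698, 0.139]
ft_force: [-0.0, -0.3, 0.5]
grip_width: 0.6
t 9.8 p [581.2 -25.5  35.4] yaw -115.4 j6 0.847 tilt -0.9987 F [-0.  -0.3  0.5] w 0.6 ang -40.7 r 82.0
```

```bash
python3 -m crank '[[[-0.2,0.2,-0.7],2,0],[[0.1,0.3,0],2,0],[[0,0,0],0,0]]'; python3 s.py
```

```text
time: 10.18
ee_pos: [581.5, -20.0, 30.6]
tool_rot: [-0.688, 0.145, 0.702, 0.114]
ft_force: [-0.0, -0.1, 0.0]
grip_width: 0.8
t 10.175 p [581.5 -20.   30.6] yaw -111.1 j6 0.906 tilt -0.9988 F [-0.  -0.1  0. ] w 0.8 ang -37.5 r 78.7
```

```bash
python3 -m crank '[[[0.1,0.2,-0.1],1,0],[[0.1,0.2,0],1,0],[[0,0,0],0,0]]'; python3 s.py
```

```text
time: 10.55
ee_pos: [583.7, -16.2, 30.1]
tool_rot: [-0.691, 0.133, 0.704, 0.1]
ft_force: [1.4, -1.2, 0.1]
grip_width: 0.5
t 10.55 p [583.7 -16.2  30.1] yaw -109.0 j6 0.935 tilt -0.9988 F [ 1.4 -1.2  0.1] w 0.5 ang -34.4 r 78.2
```

```bash
python3 -m crank '[[[0.08,0.14,0],0,0],[[0,0,0],0,0]]'; python3 s.py
```

```text
time: 10.8
ee_pos: [584.4, -14.8, 30.0]
tool_rot: [-0.691, 0.133, 0.704, 0.1]
ft_force: [0.6, -0.5, 0.5]
grip_width: 0.4
t 10.8 p [584.4 -14.8  30. ] yaw -109.0 j6 0.933 tilt -0.9988 F [ 0.6 -0.5  0.5] w 0.4 ang -33.2 r 78.0
```

Back off, lift, move aside and check.

```bash
python3 -m crank '[[[-0.25,-0.35,0],0,0],[[0,0,3],0,0],[[0,0,4],0,0],[[0,0,4],0,0],[[0,-3,2],0,0],[[0,-4,1],0,0],[[0,-4,0],0,0],[[-1,-4,0],0,0],[[-1,-4,0],0,0],[[0,0,0],0,0]]'; python3 s.py; python3 look.py t4; python3 meas.py t4 136
```

```text
time: 12.05
ee_pos: [561.7, -212.9, 175.4]
tool_rot: [-0.694, 0.131, 0.701, 0.1]
ft_force: [-0.5, 0.3, -0.2]
grip_width: 0.5
t 12.05 p [ 561.7 -212.9  175.4] yaw -108.8 j6 1.29 tilt -0.999 F [-0.5  0.3 -0.2] w 0.5 ang -80.0 r 244.7
pointer top (np.float64(135.00506742243078), np.float32(98.10651), np.float32(182.51808)) inner (np.float64(135.0438554956775), np.float32(101.34918), np.float32(180.90466)) outer (np.float64(134.98776842744365), np.float32(94.190125), np.float32(184.4213))
LL (np.float64(136.28803615503463), np.float32(132.90723), np.float32(243.71024))
```

View pics/t4.png

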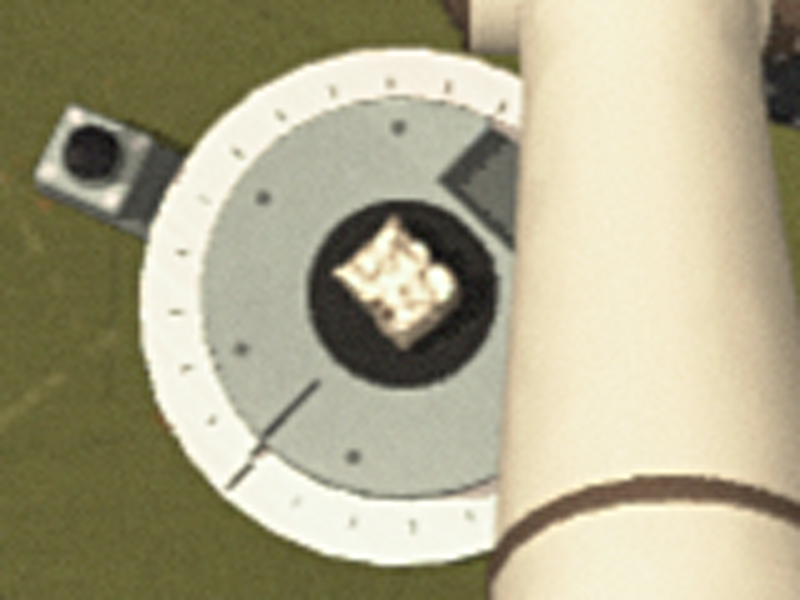

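```bash
cat >> meas.py <<'E'
for r0 in (108,110,112): print('nib',r0,prof(14,r0,r0+3,a-8,a+8))
for z in (20,27,34): print('rim',z,prof(z,105,107,a-6,a+6))
for r0 in (117,122,127): print('LL',r0,prof(14,r0,r0+5,130,143))
E
python3 meas.py t4 135;  python3 meas.py t3 131 | grep nib
python3 - <<'E'
import cv2
im=cv2.imread('pics/t4r.png');cv2.imwrite('pics/t4z.png',cv2.resize(im[222:258,278:312],None,fx=16,fy=16,interpolation=cv2.INTER_NEAREST))
E
```

```text
pointer top (np.float64(135.005165955414), np.float32(98.10651), np.float32(181.58803)) inner (np.float64(135.04302098698582), np.float32(101.34918), np.float32(179.96991)) outer (np.float64(134.98855568573956), np.float32(94.190125), np.float32(183.35312))
LL (np.float64(136.28803615503463), np.float32(132.90723), np.float32(243.71024))
nib 108 (np.float64(135.37495436737453), np.float32(115.41992), np.float32(246.3706))
nib 110 (np.float64(135.2702267412622), np.float32(132.51042), np.float32(245.89096))
nib 112 (np.float64(135.25257211217343), np.float32(165.77473), np.float32(245.01807))
rim 20 (np.float64(135.79140810531385), np.float32(107.67578), np.float32(192.03662))
rim 27 (np.float64(136.09535790657822), np.float32(110.31641), np.float32(187.62158))
rim 34 (np.float64(136.3799383983915), np.float32(114.22363), np.float32(182.99658))
LL 117 (np.float64(136.4068661528669), np.float32(140.07011), np.float32(244.56143))
LL 122 (np.float64(136.287270457398), np.float32(126.680275), np.float32(243.51385))
LL 127 (np.float64(136.25064790257758), np.float32(137.51816), np.float32(243.34482))
nib 108 (np.float64(130.946180698434), np.float32(122.791016), np.float32(245.53906))
nib 110 (np.float64(130.92271128610167), np.float32(143.95735), np.float32(245.95459))
nib 112 (np.float64(130.9343243281126), np.float32(175.11946), np.float32(243.96826))
```

View pics/t4z.png

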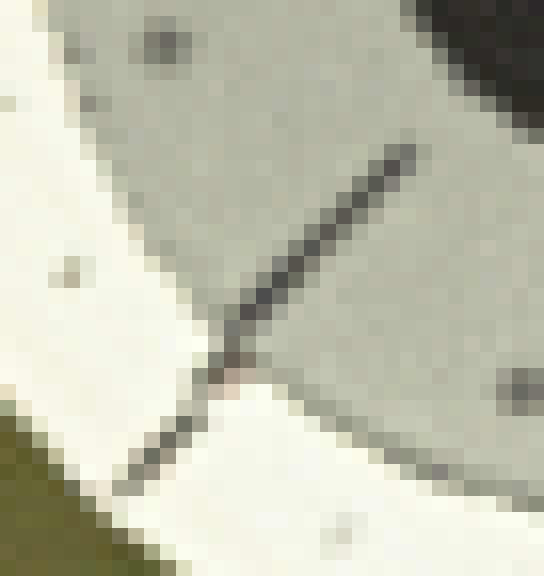

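The pointer tip is still about 1.1° short in both planes. I'll make a fine correction.

```bash
python3 -m crank '[[[1,4,0],0,0],[[0.3,4,0],0,0],[[0,4,0],0,0],[[0,4,-2],0,0],[[0,1.6,-3],0,0],[[0,0,-3],0,0],[[0,0,0],0,0]]'; python3 s.py
```

```text
time: 12.98
ee_pos: [577.1, -22.6, 94.8]
tool_rot: [-0.697, 0.126, 0.699, 0.098]
ft_force: [0.4, -0.3, 0.5]
grip_width: 0.5
t 12.975 p [577.1 -22.6  94.8] yaw -108.3 j6 0.962 tilt -0.9992 F [ 0.4 -0.3  0.5] w 0.5 ang -41.1 r 76.9
```

```bash
python3 -m crank '[[[0,-0.2,-3],0,0],[[0,0,-2.4],0,0],[[0,0,-0.6],0,0],[[0,0,-0.3],0,0],[[0,0,0],0,0]]'; python3 s.py
```

```text
time: 13.6
ee_pos: [583.0, -21.9, 37.6]
tool_rot: [0.702, -0.123, -0.695, -0.098]
ft_force: [0.3, -0.2, -0.6]
grip_width: 0.3
t 13.6 p [583.  -21.9  37.6] yaw -108.0 j6 0.955 tilt -0.9993 F [ 0.3 -0.2 -0.6] w 0.3 ang -38.0 r 81.1
```

```bash
python3 -m crank '[[[-0.15,0.1,-0.7],0,0],[[0.05,0.2,-0.2],0,0],[[0.05,0.15,0],0,0],[[0,0,0],0,0]]'; python3 s.py
```

```text
time: 14.1
ee_pos: [583.6, -16.9, 29.9]
tool_rot: [0.703, -0.123, -0.693, -0.099]
ft_force: [-0.1, -1.0, -0.1]
grip_width: 0.3
t 14.1 p [583.6 -16.9  29.9] yaw -108.0 j6 0.945 tilt -0.9993 F [-0.1 -1.  -0.1] w 0.3 ang -34.8 r 78.6
```

Target is about (585.2, −13.4).

```bash
python3 -m crank '[[[0.08,0.17,0],0,0],[[0.06,0.14,0],0,0],[[0,0,0],0,0]]'; python3 s.py
```

```text
time: 14.48
ee_pos: [584.8, -14.0, 29.9]
tool_rot: [0.703, -0.123, -0.694, -0.098]
ft_force: [-1.3, 0.1, 0.9]
grip_width: 0.6
t 14.475 p [584.8 -14.   29.9] yaw -108.0 j6 0.94 tilt -0.9993 F [-1.3  0.1  0.9] w 0.6 ang -32.6 r 78.0
```

```bash
python3 -m crank '[[[0.05,0.07,0],0,0],[[0,0,0],0,0]]'; python3 s.py
python3 -m crank '[[[-0.25,-0.35,0],0,0],[[0,0,3],0,0],[[0,0,4],0,0],[[0,0,4],0,0],[[0,-3,2],0,0],[[0,-4,1],0,0],[[0,-4,0],0,0],[[-1,-4,0],0,0],[[-1,-4,0],0,0],[[0,0,0],0,0]]'; python3 s.py; python3 look.py t5; python3 meas.py t5 136
```

```text
time: 14.72
ee_pos: [585.0, -13.6, 29.8]
tool_rot: [0.703, -0.123, -0.694, -0.098]
ft_force: [0.3, -0.6, -0.2]
grip_width: 0.4
t 14.725 p [585.  -13.6  29.8] yaw -108.1 j6 0.939 tilt -0.9993 F [ 0.3 -0.6 -0.2] w 0.4 ang -32.3 r 77.9
time: 15.98
ee_pos: [561.1, -211.8, 175.0]
tool_rot: [0.705, -0.122, -0.692, -0.098]
ft_force: [-0.3, 0.1, 0.1]
grip_width: 0.7
t 15.975 p [ 561.1 -211.8  175. ] yaw -107.9 j6 1.311 tilt -0.9993 F [-0.3  0.1  0.1] w 0.7 ang -80.1 r 243.4
pointer top (np.float64(135.87890762065945), np.float32(110.90843), np.float32(183.99203)) inner (np.float64(135.85547030551723), np.float32(113.9845), np.float32(182.67813)) outer (np.float64(135.89989702320284), np.float32(106.93787), np.float32(185.77682))
LL (np.float64(136.29393578098865), np.float32(134.37459), np.float32(244.72623))
nib 108 (np.float64(136.10947341938257), np.float32(121.73698), np.float32(247.26074))
nib 110 (np.float64(135.9880616324756), np.float32(147.2513), np.float32(247.44125))
nib 112 (np.float64(135.9329812460431), np.float32(165.19531), np.float32(246.22998))
rim 20 (np.float64(136.4966008572262), np.float32(101.615234), np.float32(204.65039))
rim 27 (np.float64(136.80678191916417), np.float32(104.38281), np.float32(197.4917))
rim 34 (np.float64(137.1101006474338), np.float32(107.12891), np.float32(190.64648))
LL 117 (np.float64(136.4106761489738), np.float32(135.72461), np.float32(245.48526))
LL 122 (np.float64(136.28075372705806), np.float32(127.52617), np.float32(244.83194))
LL 127 (np.float64(136.26686629576324), np.float32(140.73848), np.float32(244.09952))
```

View pics/t5.png

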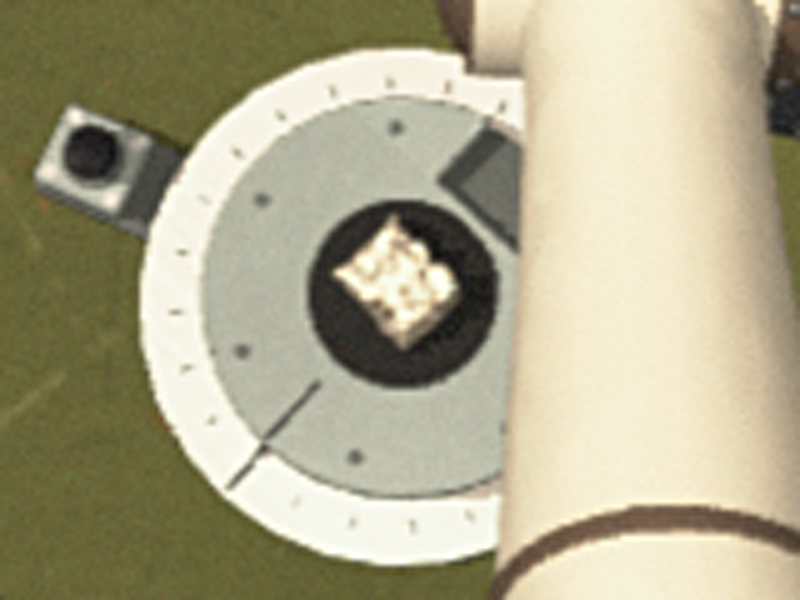

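Pointer and long line now agree within about 0.35° (0.7 mm), and the casting is still centred. Next I'll move over the lock at height.

```bash
python3 -m crank '[[[1,4,0],0,0],[[1,4,0],0,0],[[1,4,0],0,0],[[0,4,0],0,0],[[0,4,0],0,0],[[0,4,0],0,0],[[0,4,0],0,0],[[0,4,0],0,0],[[0,3,0],0,0],[[0,1.5,0],0,0],[[0,0,0],0,0]]'; python3 s.py
python3 -c "
from h import *
np.save('w3.npy',cams.calibration('wrist'),allow_pickle=True)
cv2.imwrite('pics/w3.png',cams.read_camera('wrist')[:,:,::-1])"
```

```text
time: 17.4
ee_pos: [590.0, 177.9, 174.7]
tool_rot: [0.707, -0.115, -0.692, -0.095]
ft_force: [-0.5, -0.8, 0.3]
grip_width: 0.7
t 17.4 p [590.  177.9 174.7] yaw -107.1 j6 0.68 tilt -0.9994 F [-0.5 -0.8  0.3] w 0.7 ang 64.7 r 165.8
```

View pics/w3.png

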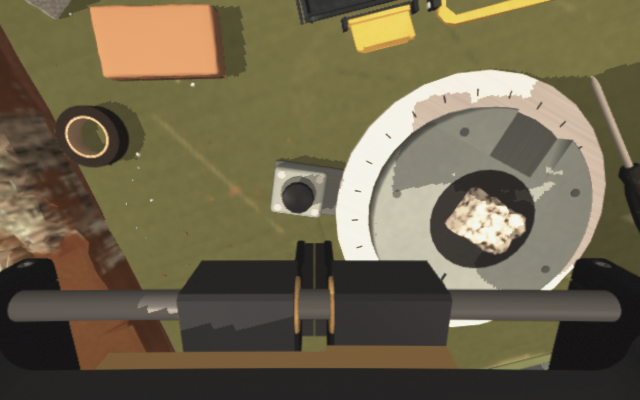

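The lock head is at (297,197), and the casting is centred on its pad. I'll work out the lock position, and use the notch corners at about (492,151) and (528,176) as an extra check on the dial.

```bash
python3 - <<'E'
from h import *
c=np.load('w3.npy',allow_pickle=True).item()
print(ray('wrist',[[297.5,197]],54,c).round(1))
im=cv2.imread('pics/w3.png')
m=np.zeros(im.shape[:2],np.uint8);m[175:220,275:325]=(im.max(2)<60)[175:220,275:325]
k=max(cv2.findContours(m,0,1)[0],key=cv2.contourArea);(u,v),r=cv2.minEnclosingCircle(k);print(u,v,r,ray('wrist',[[u,v]],54,c).round(1))
P=ray('wrist',[[492,151],[528,176]],40,c);print(P.round(1),ang(P.mean(0),[519.1,28])+180)
E
```

```text
[[597.  187.6  54. ]]
297.8999938964844 196.5 15.305660247802734 [[597.4 187.1  54. ]]
[[581.9   7.5  40. ]
 [548.8 -20.9  40. ]] 143.1173126277179
```

```bash
python3 -m crank '[[[0.3,0.8,-3],0,0],[[0,0,-3],0,0],[[0,0,-2.5],0,0],[[0,0,0],0,0]]'; python3 s.py
```

```text
time: 17.95
ee_pos: [593.3, 180.7, 88.9]
tool_rot: [0.707, -0.117, -0.691, -0.097]
ft_force: [-0.2, 0.3, 0.3]
grip_width: 0.4
t 17.95 p [593.3 180.7  88.9] yaw -107.4 j6 0.663 tilt -0.9994 F [-0.2  0.3  0.3] w 0.4 ang 64.1 r 169.8
```

```bash
python3 -m crank '[[[0.2,0.7,-1],0,0],[[0,0,-1],0,0],[[0,0.1,0],0,0],[[0,0,0],0,0]]'; python3 s.py
python3 -c "
from h import *
im=cams.read_camera('scene')[:,:,::-1]
cv2.imwrite('pics/sc3.png',cv2.resize(im[130:265,225:385],None,fx=4,fy=4,interpolation=2))"
```

```text
time: 18.45
ee_pos: [597.6, 189.0, 70.9]
tool_rot: [0.708, -0.116, -0.689, -0.098]
ft_force: [-0.7, 0.2, 0.1]
grip_width: 0.6
t 18.45 p [597.6 189.   70.9] yaw -107.5 j6 0.651 tilt -0.9993 F [-0.7  0.2  0.1] w 0.6 ang 64.0 r 179.1
```

View pics/sc3.png

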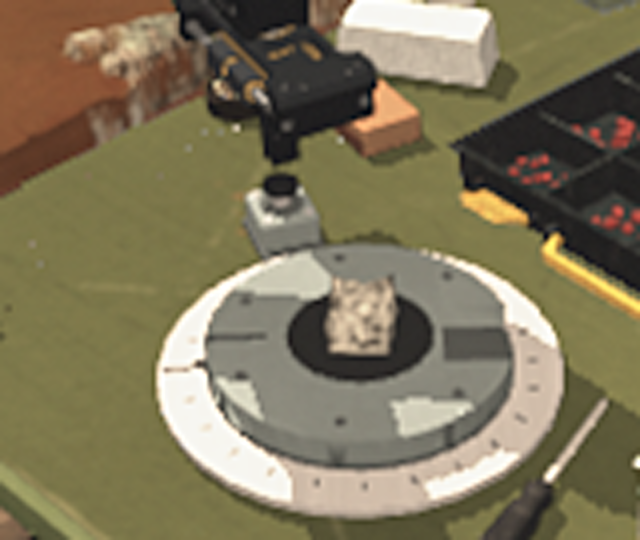

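The scene view shows the fingertip directly above the plunger (280,185) and the nib meeting the long line near (195,367). Pressing.

```bash
python3 -m crank '[[[-0.2,-0.1,-1],0,0],[[0,0,-0.5],0,0],[[0,0,-0.3],0,0],[[0,0,-0.3],0,0],[[0,0,0],0,0]]'; python3 s.py
```

```text
time: 19.12
ee_pos: [595.7, 188.1, 49.5]
tool_rot: [0.709, -0.116, -0.689, -0.099]
ft_force: [-0.9, -0.4, 0.5]
grip_width: 0.4
t 19.125 p [595.7 188.1  49.5] yaw -107.5 j6 0.647 tilt -0.9993 F [-0.9 -0.4  0.5] w 0.4 ang 64.4 r 177.5
```

```bash
python3 -m crank '[[[0,0,-0.3],0,0],[[0,0,-0.3],0,0],[[0,0,-0.2],0,0]]'; python3 s.py;python3 -m crank '[[[0,0,-0.3],0,0]]'; python3 s.py
```

```text
time: 19.5
ee_pos: [595.9, 188.2, 46.4]
tool_rot: [0.709, -0.116, -0.689, -0.098]
ft_force: [-4.4, -0.7, 10.1]
grip_width: 0.3
t 19.5 p [595.9 188.2  46.4] yaw -107.4 j6 0.646 tilt -0.9992 F [-4.4 -0.7 10.1] w 0.3 ang 64.4 r 177.7
time: 19.62
ee_pos: [596.0, 188.2, 46.3]
tool_rot: [0.71, -0.116, -0.688, -0.097]
ft_force: [-7.0, -0.3, 18.1]
grip_width: 0.6
t 19.625 p [596.  188.2  46.3] yaw -107.3 j6 0.645 tilt -0.9992 F [-7.  -0.3 18.1] w 0.6 ang 64.4 r 177.7
```

The plunger has bottomed: z stopped at 46.3 mm while the force rose to 18 N. Retreating to check.

```bash
python3 -m crank '[[[0,0,1.5],0,0],[[0,0,3],0,0],[[0,0,4],0,0],[[0,0,4],0,0],[[0,-5,0],0,0],[[0,-5,0],0,0],[[0,-5,0],0,0],[[0,-5,0],0,0],[[-1,-5,0],0,0],[[-1,-5,0],0,0],[[-1,-5,0],0,0],[[-1,-5,0],0,0]]'; python3 -m crank '[[[0,-3,0],0,0],[[0,0,0],0,0],[[0,0,0],0,0]]';python3 s.py; python3 look.py t6; python3 meas.py t6 136|head -5
python3 -c "
from h import *
im=cams.read_camera('scene')[:,:,::-1]
cv2.imwrite('pics/sc4.png',cv2.resize(im[130:265,225:385],None,fx=4,fy=4,interpolation=2))"
```

```text
time: 21.12
ee_pos: [556.5, -219.9, 179.1]
tool_rot: [0.713, -0.112, -0.685, -0.096]
ft_force: [0.8, -0.1, 0.3]
grip_width: 0.5
time: 21.5
ee_pos: [555.2, -254.0, 179.4]
tool_rot: [0.713, -0.114, -0.685, -0.098]
ft_force: [0.7, 0.3, 0.0]
grip_width: 0.4
t 21.5 p [ 555.2 -254.   179.4] yaw -107.2 j6 1.41 tilt -0.9989 F [0.7 0.3 0. ] w 0.4 ang -82.7 r 284.3
pointer top (np.float64(135.88641667448402), np.float32(110.4632), np.float32(182.65457)) inner (np.float64(135.844221756591), np.float32(113.638245), np.float32(181.39386)) outer (np.float64(135.92443440970905), np.float32(106.16614), np.float32(184.1413))
LL (np.float64(136.28942219384274), np.float32(134.20036), np.float32(244.43173))
nib 108 (np.float64(136.12692458609325), np.float32(120.05111), np.float32(246.98308))
nib 110 (np.float64(136.00152410105989), np.float32(145.66862), np.float32(247.11084))
nib 112 (np.float64(135.94317459816855), np.float32(165.74707), np.float32(245.63347))
```

View pics/sc4.png

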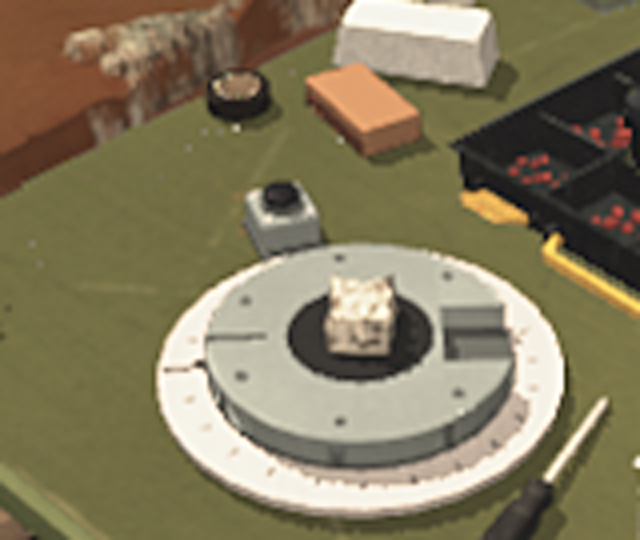

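View pics/t6r.png

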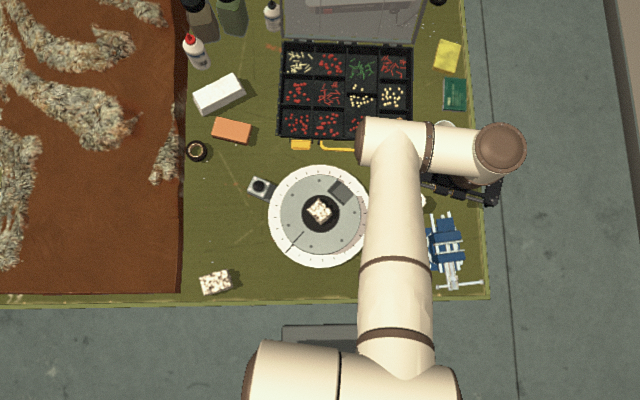

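The plunger head now sits lower (280,195), the pointer lines up with the long line, the casting is still centred and the bystanders haven't moved. The gripper is clear of everything, so I'm handing in.

```bash
python3 -c "
from workcell import close_job
print(close_job())"
```

```text
the job is handed in; nothing more can be done
None
```

The dial is set on the long line and the lock plunger is pressed fully down. I handed the job in at about 21.6 s of the 51 s allowed.

- **Dial:** I pushed it about 157° counter-clockwise with the closed fingers in the notch, then made two small corrections, looking from above after each push. The last top view puts the pointer nib at about 136.0° and the long line at 136.3°, which is 0.2–0.4° apart, or under 1 mm at the tip. These readings were the same before and after the lock was pressed.
- **Lock:** I pressed it only after the dial was set. The tool stopped at 46.3 mm (46 mm is fully down) while the force rose to 18 N. The scene view afterwards shows the head lower.
- **Casting and bystanders:** The casting turned with the dial and looks centred on its pad. The big rock and the sanding block look unmoved. The arm hides the paint pot in the last top view, so I couldn't confirm it there, but the tool stayed well above it. I judged all of this by eye and didn't measure it.
- **A check that disagreed:** A rough reading of the notch corners from the wrist camera gave about 143°. The two corners I picked came out 43 mm apart instead of 60 mm, so I discarded that reading. The top and scene views both show the pointer on the line.

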